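# Stand a fallen railing-post foot on its base plate and push it home in the set-up square

## Robot

A 6-joint arm with a two-finger parallel gripper is mounted at the origin on the work surface. World frame = base frame: x ahead of the robot, y to its left, z up, the work surface at z = 0. Lengths are in mm, angles in rad, forces in N, time in s.
With the tool pointing down it reaches from about 300 to 775 mm from the base axis. Payload 14.6 kg.
Tool frame: the origin (TCP) lies on the centre line of the jaws, within the pads' length; the fingertips stand 19 mm ahead of it and the grasp point (between the pads) is the TCP (bot.tip_reach is the distance from the TCP to the fingertips, in mm); y points along the fingers, x is the direction in which the jaws open and shut, and the axes are right-handed (so a half turn about y gives the same grasp; the last joint's range is limited). The gripper opens to 85 mm and grips with 20 to 120 N. Pads are 22 mm wide; open, the fingers measure 114 mm over their backs; the gripper's body (76 mm by 85 mm) begins 54 mm behind the grasp point. The pads swing forward as they close: fully open they stand 13 mm farther back than shut.
Start: joints at [-1.17, 0.3, 1.521, -0, 1.321, -0.067], TCP at [248, -490.903, 250.281] pointing down, gripper open.
Joint ranges: [-3.03, 3.03], [-0.79, 2.21], [0.23, 2.52], [-1.04, 4.18], [0, 3.07], [-2.55, 2.55]. Speed limits (rad/s): [2.22, 2.22, 2.57, 3.14, 3.14, 3.14].

## Interface

Orientations are given as a unit quaternion [w, x, y, z].
In Python, from rig import bot gives the robot as it stands. Calls block until the motion is done:
- bot.move_to(position, orientation): joint-space move of the TCP to a pose.
- bot.servo_line(position, attitude=None, speed=150, until_force=None): straight line of the TCP; attitude=None keeps the orientation; speed is the mean speed in mm/s. With until_force (N) it stops when the force on the tool has changed by that much, and returns True; else False.
- bot.move_joints(angles): joint-space move.
- bot.move_gripper(opening, grip_force=None): finger opening in mm; grip_force is the grip in N (None keeps the last); returns when the fingers have stopped.
- bot.dwell(seconds).
- bot.ik(position, orientation): joint angles nearest the present ones, or None.
- bot.read_state(): the state.
- bot.read_camera(name): name is "scene" or "top" or "wrist"; returns a dict with "image" (384x512x3 uint8, blue, green, red), "depth" (384x512 float32, mm along the optical axis (not along the pixel's ray), 0 where there is no reading), "fovy" (degrees; the focal length in pixels is half the picture's height over the tangent of half this angle, whatever the lens; pixels are square), "cx", "cy" (the principal point, pixels), "eye" and "attitude" of the camera in the world; the wrist camera has in their place "mount" (4x4, takes a point from camera to tool coordinates, whose origin is the TCP and whose axes are the tool frame's). Camera axes: x right, y down, z forward; pixel columns grow to the right and rows downward; lengths in mm; the calibration is good to about 2 mm. The wrist camera is an equidistant fisheye: a pixel r from the principal point sees the ray r / f radians off the axis. A picture is of the moment at which its call begins: read the wrist's pose just before it.
A pose or a line that the arm cannot do raises bot.MotionError and nothing moves.
- bot.finish_job(): hands the job in, once; it reports no verdict.
The state is a dict: "clock": time; "joint_positions": joint angles; "qvel": joint speeds; "effort": joint torques, N m; "ee_pos": TCP position; "tool_rot": TCP orientation; "ft_force": force on the tool from outside, world axes, zero at the start; "moment": the same for the moment, N m; "grip_width": finger opening in mm.
Only numpy, scipy, OpenCV 4.12 (cv2) and the standard library are available. Lean on these libraries where they do the work, as an engineer would, in place of code of your own. Each camera call takes 0.05 s, during which the arm holds its last target.

## Task

The large railing-post foot (square base plate with a short stub of square tube welded to it) has been left lying on its side on the welding table. By pushing only, never gripping or lifting it, tip it up so that it stands on its base plate, then slide it into the inside corner of the steel set-up square until two edges of the plate sit flush against both bars, ready to be welded. Leave everything else on the table where it is.

Things in the scene. Friction and masses are not known exactly. Their poses are not given: they have to be found in the camera images.
- post: the fallen post foot, bare aluminium, 0.6 to 0.9 kg: plate 150 x 150 x 10 mm, a 50 mm square tube (open end) welded on its centre, 120 mm tall overall. Origin: centre of the plate's underside; z: along the tube to its open end, up when it stands; x, y: along the plate's edges. Standing, it slides under 3 to 7 N; pressed hard high on the tube against a bar it would tip, low on the plate's edge it does not
- post_tube_end (a point): centre of the tube's open end (post z = 120 mm). The plate projects 50 mm past the tube all round. At the start the foot lies on its side: the tube points to the robot's left (world +y, within 0.5 rad) and 24 degrees down, its open end and the plate's +y edge rest on the table
- post_low_edge (a point): middle of the plate's edge that rests on the table at the start (post y = +75 mm), half-way through its thickness. The foot turns about this edge, which grips the table well enough, when the high edge is pushed. 5 mm above the table when the foot stands
- post_high_edge (a point): middle of the plate's uppermost edge at the start (post y = -75 mm), half-way through its thickness, about 135 mm up; the plate leans 24 degrees over the tube, whose top face meets it about 90 mm up. 2 to 4 N here, away from the tube, tips the foot; once the plate is about 16 degrees past upright it drops on to its underside by itself. 5 mm up when it stands
- square: the set-up square, fixed: two dark steel bars, 25 mm high, 30 mm wide, at a right angle. Origin: inside corner at table height. Long bar: inside face x = 0, runs 300 mm along its +y (robot's left), the foot lies on its robot side (-x). Short bar: inside face y = 0, runs 200 mm along its -x (towards the robot), the foot lies on its +y side. Home: plate filling the corner
- square_home (a point): on the table, where the foot's origin is when its plate fills the corner (x = -75, y = +75 mm of square). A 52 mm square grey magnet block with a black knob, up to 50 mm above the table, sits on each bar, 270 mm from the corner on the long bar and 165 mm on the short bar, flush with the inside face
- small_foot: bystander, leave alone: a smaller post foot, standing, plate 100 x 100 x 8 mm, tube 40 mm square, 90 mm tall; origin at the centre of its underside. To the robot's left
- hammer: bystander, leave alone: hammer 280 mm long lying crosswise between the robot and the square; origin under its middle
- wire_brush: bystander, leave alone: wire brush about 265 mm long, 32 mm high, to the robot's right; origin under its middle
- magnet: bystander, leave alone: flat red arrow-shaped welding magnet, about 105 mm, 16 mm thick, beyond the long bar; origin under its middle
- g_clamp: bystander, leave alone: blue G-clamp lying flat, about 90 x 180 mm, 23 mm high, beyond the long bar; origin under its middle
- spray_can: bystander, leave alone: white spray can 58 mm across, 170 mm tall, to the robot's left; origin at the centre of its underside
- tin: bystander, leave alone: open steel tin 72 mm across, 60 mm high with welding nozzles in it, to the robot's right; origin at the centre of its underside
- offcut: bystander, leave alone: lying offcut of rectangular tube 60 x 40 mm, 85 mm long, to the robot's right; origin under its middle
Not all that is in view belongs to the job. Leave any green look-alike of the post alone.

How it is judged:
By the outcome, as a careful person would: the job done as asked, in the order asked, and still so for the second after the job is handed in, with the robot touching nothing.
It also fails if it takes over 72 s, if anything falls off the work surface, if the arm or the gripper's body presses on something with over 40 N, if the wrist force passes 120 N, or if a joint passes its speed limit or range.

## Working session

There is one attempt and no reset: what is moved stays moved. The work goes in short steps, each a Python script; the robot and the scene stay as the last script left them, time stands still between calls to the robot, and variables do not carry over. Pictures are saved under pics/ and viewed, and the job is handed in when it is done.

```bash
ls; mkdir -p pics
python3 - <<'E'
from rig import bot
import cv2,numpy as np,pickle
s=bot.read_state();print(s)
for n in ["scene","top"]:
    c=bot.read_camera(n);cv2.imwrite(f"pics/{n}0.png",c["image"]);pickle.dump(c,open(f"{n}0.pkl","wb"))
    print(n,{k:v for k,v in c.items() if k not in("image","depth")})
E
```

```text
pics
{'clock': 0.0, 'joint_positions': array([-1.16958359e+00,  3.00455996e-01,  1.52159545e+00,  3.57330002e-05,
        1.32071856e+00, -6.66072162e-02]), 'qvel': array([ 0.00022101, -0.00124323,  0.00029015,  0.00136293,  0.00070468,
       -0.00098576]), 'effort': array([ 1.16981169e-03, -5.43496370e+01, -3.61788797e+01, -2.89666923e-05,
        4.03225640e-03, -2.48631613e-05]), 'ee_pos': array([ 247.93226693, -490.70028472,  249.72351309]), 'tool_rot': array([ 0.60252462, -0.60202224,  0.37082715, -0.37016285]), 'ft_force': array([ 0.52251331, -0.06432956,  0.12848119]), 'moment': array([-0.03941483,  0.01599008,  0.00375162]), 'grip_width': 85.07956250150382}
scene {'fovy': 43.03596979997309, 'cx': 264.08663436113164, 'cy': 192.60884760900646, 'eye': array([1041.63445273,  776.61078139, 1198.11607107]), 'attitude': array([-0.10027995,  0.26990269,  0.90143664, -0.32327767])}
top {'fovy': 50.0312731611503, 'cx': 257.6610228811638, 'cy': 189.2389687040583, 'eye': array([ 302.85212021,    2.69913039, 1394.18521775]), 'attitude': array([-0.07554783,  0.72380871, -0.68264121,  0.06629072])}
```

View pics/scene0.png

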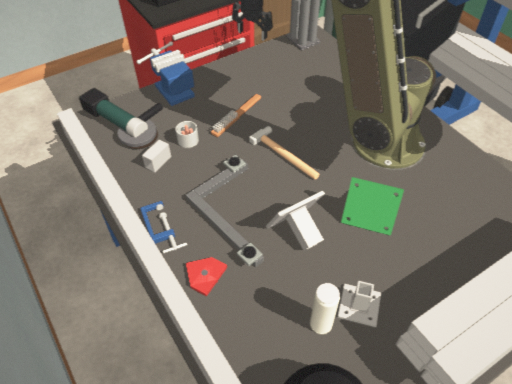

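View pics/top0.png

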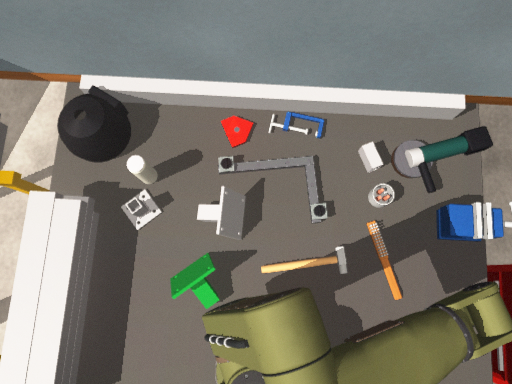

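The top view shows the post at about (225,212), with the tube pointing left in the image. The square's inside corner is near (308,168), the hammer at (305,263) and the green decoy at (195,280). I'll enlarge the area to measure it.

```bash
cat > h.py <<'E'
import numpy as np,cv2,pickle
from scipy.spatial.transform import Rotation as R
def rot(q): return R.from_quat([q[1],q[2],q[3],q[0]]).as_matrix()
def f_(c): return 192/np.tan(np.radians(c["fovy"]/2))
def pix(c,u,v,z=None,d=None):
    f=f_(c);r=rot(c["attitude"])@np.array([(u-c["cx"])/f,(v-c["cy"])/f,1]);e=np.array(c["eye"])
    if z is not None: return e+r*(z-e[2])/r[2]
    if d is None: d=c["depth"][int(round(v)),int(round(u))]
    return e+r*d
def proj(c,P):
    p=rot(c["attitude"]).T@(np.array(P)-c["eye"]);f=f_(c);return f*p[0]/p[2]+c["cx"],f*p[1]/p[2]+c["cy"]
def cloud(c):
    v,u=np.mgrid[0:384,0:512];f=f_(c);d=c["depth"]
    P=np.stack([(u-c["cx"])/f*d,(v-c["cy"])/f*d,d],-1)
    return P@rot(c["attitude"]).T+c["eye"]
E
python3 - <<'E'
from h import *
c=pickle.load(open("top0.pkl","rb"))
print(cv2.imwrite("pics/topcrop.png",cv2.resize(c["image"][140:290,180:380],None,fx=4,fy=4,interpolation=cv2.INTER_CUBIC)))
s=pickle.load(open("scene0.pkl","rb"))
cv2.imwrite("pics/scenecrop.png",cv2.resize(s["image"][140:280,180:340],None,fx=4.5,fy=4.2,interpolation=cv2.INTER_CUBIC))
P=cloud(c)
for u,v in [(260,240),(208,213),(232,193),(232,230),(270,164),(313,190),(280,190)]: print((u,v),P[v,u].round(1))
E
```

```text
True
(260, 240) [412.2  11.3  -0.9]
(208, 213) [484.8 185.5  63.7]
(232, 193) [551.3 110.1  87. ]
(232, 230) [433.6 102.9  68.3]
(270, 164) [673.4  -8.1  19.8]
(313, 190) [ 589.7 -158.7   22.9]
(280, 190) [587.8 -47.7   0.9]
```

View pics/topcrop.png

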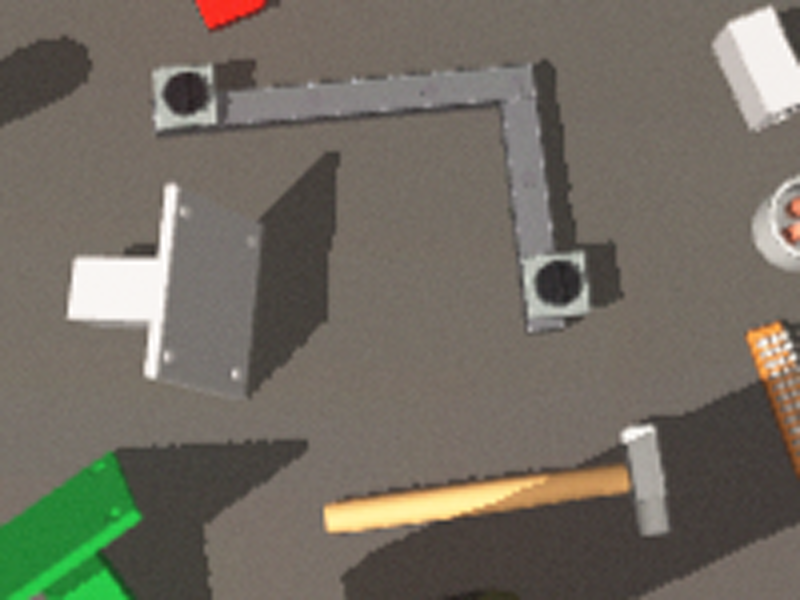

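View pics/scenecrop.png

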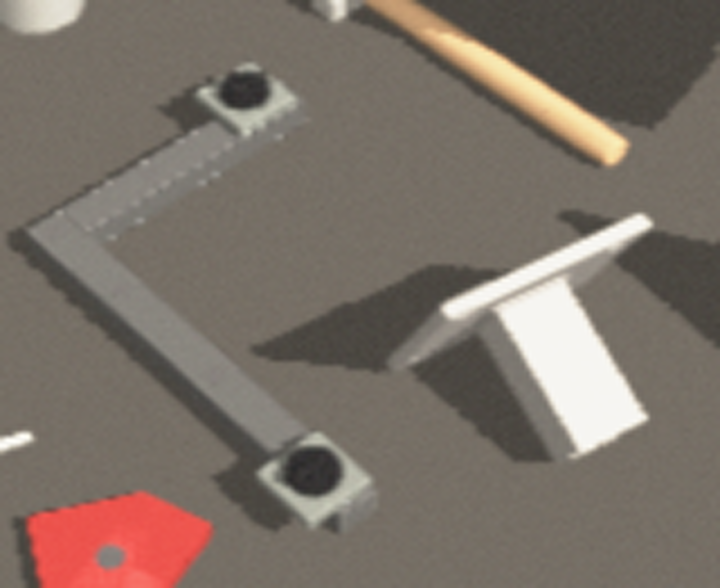

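Run:
```python
from h import *
c=pickle.load(open("top0.pkl","rb"))
def q(cu,cv,z): return pix(c,180+(cu+.5)/4-.5,140+(cv+.5)/4-.5,z=z)
print("long bar inside top edge",[q(*p,25).round(1) for p in [(232,120),(500,98)]])
print("short inside top edge",[q(*p,25).round(1) for p in [(500,103),(520,255)]])
print("outer corner",q(533,66,25).round(1))
print("low edge",[q(*p,2).round(1) for p in [(263,224),(246,398)]])
print("high edge right/back line (underside corner)",[q(*p,135).round(1) for p in [(179,186),(156,379)]])
print("tube end corners top",[q(*p,60).round(1) for p in [(75,257),(66,319)]])
print("hammer",[q(*p,15).round(1) for p in [(325,505),(330,532),(640,430),(655,535)]])
print("green", [q(*p,130).round(1) for p in [(115,452),(140,515)]])
P=cloud(c);
m=np.zeros((384,512),bool);m[140:290,180:380]=1
def fit(mask):
    A=P[mask];mu=np.median(A,0);
    for _ in range(5):
        X=A-A.mean(0);n=np.linalg.svd(X,full_matrices=0)[2][2];d=abs(X@n);A=A[d<max(3*np.median(d),1)]
    return A.mean(0),n,len(A)
# underside region
u0=np.zeros((384,512),np.uint8);cv2.fillPoly(u0,[np.array([(227,191),(242,200),(239,235),(223,231)])],1)
print("underside",fit(u0>0))
t0=np.zeros((384,512),np.uint8);cv2.fillPoly(t0,[np.array([(201,206),(217,206),(216,218),(199,217)])],1)
print("tube top",fit(t0>0))
for nm,poly in [("long",[(238,160),(310,153),(312,166),(238,172)]),("short",[(303,168),(314,166),(319,203),(309,203)])]:
    b=np.zeros((384,512),np.uint8);cv2.fillPoly(b,[np.array(poly)],1)
    A=P[(b>0)&(P[...,2]>17)&(P[...,2]<33)][:,:2].astype(np.float32);r=cv2.minAreaRect(A);print(nm,r,len(A), cv2.fitLine(A,cv2.DIST_HUBER,0,.01,.01).ravel())
```

```text
long bar inside top edge [array([645.7, 101.7,  25. ]), array([ 678.3, -126.8,   25. ])]
short inside top edge [array([ 673.9, -127. ,   25. ]), array([ 542.7, -148.6,   25. ])]
outer corner [ 708.5 -154.2   25. ]
low edge [array([560.9,  70.4,   2. ]), array([411.2,  75. ,   2. ])]
high edge right/back line (underside corner) [array([562.6, 131.5, 135. ]), array([411.3, 137.7, 135. ])]
tube end corners top [array([513.7, 220.1,  60. ]), array([462.2, 223. ,  60. ])]
hammer [array([326.4,   3.4,  15. ]), array([304.9,  -1.9,  15. ]), array([ 403. , -254.1,   15. ]), array([ 318.3, -268.1,   15. ])]
green [array([354.6, 165.1, 130. ]), array([308.8, 142.3, 130. ])]
underside (array([484.0315201 , 104.2658457 ,  71.01537204]), array([-0.02945764, -0.91163085,  0.40995298]), 596)
tube top (array([487.25025457, 183.14282638,  75.04903949]), array([-0.98014144, -0.12271282, -0.15577011]), 219)
long ((673.9220581054688, -24.652542114257812), (37.100830078125, 256.3702697753906), 7.80943489074707) 670 [ 1.3659963e-01 -9.9062634e-01  6.7425104e+02 -2.3185068e+01]
short ((607.7776489257812, -153.3824462890625), (129.4407501220703, 30.860523223876953), 8.903033256530762) 333 [ 9.8740816e-01  1.5819314e-01  6.0682245e+02 -1.5306613e+02]
```

Measured: the square's yaw is about +0.15 and its inside corner about (677,-127). The post's yaw is about -0.03, with its low edge mid-point near (486,73) and its high edge near (487,137). I'll tip it with open fingers straddling the tube.

```bash
cat >> h.py <<'E'
def down(yaw,flip=False):
    # tool x along (cos yaw, sin yaw), tool y down
    x=np.array([np.cos(yaw),np.sin(yaw),0])*(-1 if flip else 1);y=np.array([0,0,-1.]);z=np.cross(x,y)
    q=R.from_matrix(np.stack([x,y,z],1)).as_quat();return [q[3],q[0],q[1],q[2]]
def snap(bot,n):
    for k in ["scene","top"]:
        c=bot.read_camera(k);cv2.imwrite(f"pics/{k}_{n}.png",c["image"]);pickle.dump(c,open(f"{k}_{n}.pkl","wb"))
E
python3 - <<'E'
from h import *
from rig import bot
s=bot.read_state();print(bot.tip_reach,rot(s["tool_rot"])[:,0])
for fl in (0,1):
    for p,yw in [((487,172,260),-.03),((487,50,125),-.03),((500,0,25),.15),((600,60,25),.15+1.57),((600,60,25),.15-1.57)]:
        j=bot.ik(p,down(yw,fl));print(fl,p,yw,None if j is None else np.round(j,2))
E
```

```text
19.0 [ 0.45090071 -0.89257345 -0.00109091]
0 (487, 172, 260) -0.03 [ 0.27  0.22  1.6  -0.    1.32  0.3 ]
0 (487, 50, 125) -0.03 [ 0.03  0.32  1.82 -0.    1.01  0.06]
0 (500, 0, 25) 0.15 [-0.07  0.51  1.83 -0.    0.8  -0.22]
0 (600, 60, 25) 1.72 [ 0.04  0.68  1.53 -0.    0.93 -1.68]
0 (600, 60, 25) -1.4200000000000002 [ 0.04  0.68  1.53 -0.    0.93  1.46]
1 (487, 172, 260) -0.03 None
1 (487, 50, 125) -0.03 None
1 (500, 0, 25) 0.15 None
1 (600, 60, 25) 1.72 [ 0.04  0.68  1.53 -0.    0.93  1.46]
1 (600, 60, 25) -1.4200000000000002 [ 0.04  0.68  1.53 -0.    0.93 -1.68]
```

Run:
```python
from h import *
from rig import bot
q=down(-.031)
bot.move_to([492,172,250],q)
bot.servo_line([492,172,127],speed=120)
print(bot.read_state()["ft_force"],bot.read_state()["ee_pos"])
for y in (150,130,110,90):
    bot.servo_line([492-.031*(172-y),y,127],speed=50)
    s=bot.read_state();print(y,s["ft_force"].round(1),s["clock"])
snap(bot,1)
```

```text
[-0.40575959  0.68921692 -0.47500837] [492.34504456 172.07626217 127.70428989]
150 [-0.   2.8  0.4] 4.375
130 [0.3 1.6 0.5] 4.925
110 [ 0.6  1.2 -0.2] 5.475
90 [-0.4  1.5 -0.8] 6.025
```

View pics/scene_1.png

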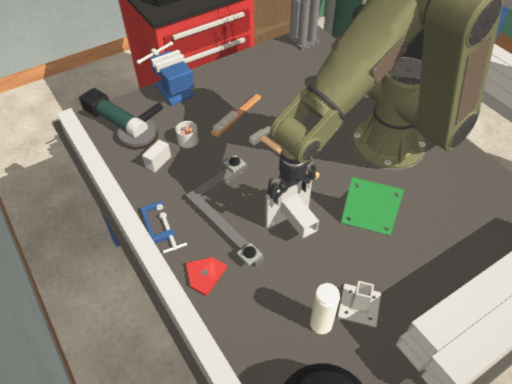

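The plate is almost upright and the tube now sits between the fingers at about (300,212), roughly horizontal. I'll keep pushing.

Run:
```python
from h import *
from rig import bot
for y in (75,65,55,47,40):
    bot.servo_line([492-.031*(172-y),y,127],speed=40)
    s=bot.read_state();print(y,s["ft_force"].round(1),s["clock"])
bot.dwell(.3)
snap(bot,2)
```

```text
75 [-0.1  0.6 -0.1] 6.65
65 [ 0.1  0.4 -0.6] 7.05
55 [-1.1  0.4 -0.3] 7.45
47 [0.4 0.5 0.4] 7.8
40 [ 0.4 -0.   0.4] 8.125
```

View pics/scene_2.png

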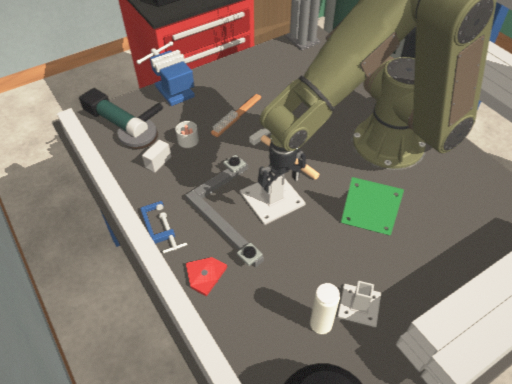

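It's standing on its plate. I'll raise the gripper clear and measure.

Run:
```python
from h import *
from rig import bot
bot.servo_line([488,60,127],speed=100)
bot.servo_line([488,100,270],speed=250)
bot.move_to([400,260,270],down(.15))
snap(bot,3)
c=pickle.load(open("top_3.pkl","rb"))
cv2.imwrite("pics/topcrop3.png",cv2.resize(c["image"][140:290,180:380],None,fx=4,fy=4,interpolation=cv2.INTER_CUBIC))
```

```text
(no output)
```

View pics/topcrop3.png

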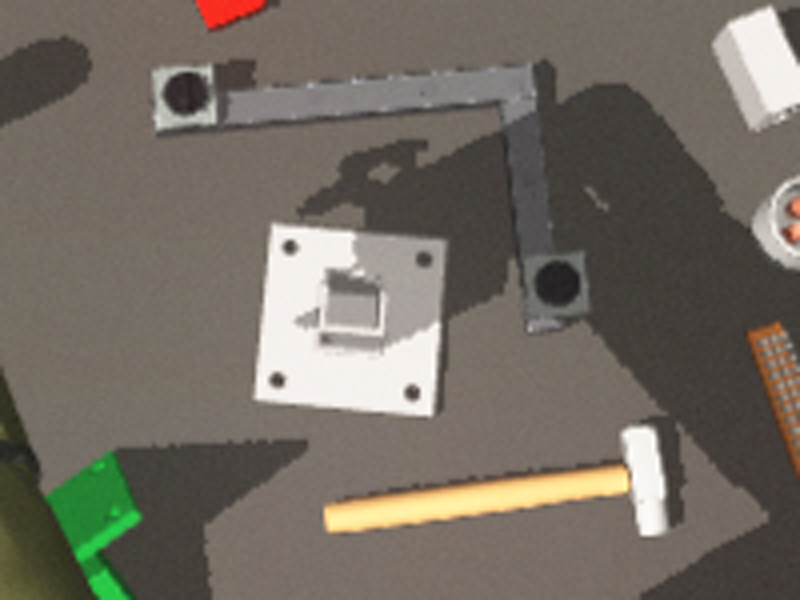

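```bash
cat >> h.py <<'E'
PSI=.148; C0=np.array([677.,-127.])
XS=np.array([np.cos(PSI),np.sin(PSI)]);YS=np.array([-XS[1],XS[0]])
def w2s(p): d=np.array(p)[:2]-C0; return np.array([d@XS,d@YS])
def s2w(a,b,z): return list(C0+a*XS+b*YS)+[z]
E
python3 - <<'E'
from h import *
c=pickle.load(open("top_3.pkl","rb"))
def q(cu,cv,z): return pix(c,180+(cu+.5)/4-.5,140+(cv+.5)/4-.5,z=z)
P=[q(*p,10) for p in [(273,224),(447,240),(435,415),(255,400)]]
for p in P: print(p.round(1),w2s(p).round(1))
print(np.mean(P,0),w2s(np.mean(P,0)))
r=cv2.minAreaRect(np.array([p[:2] for p in P],np.float32));print(r)
from rig import bot
# table probe in the clear spot beside the foot on robot's side (-x_s)
m=w2s(np.mean(P,0)); 
st=s2w(m[0]-75-11-28,m[1],60); print(st)
qd=down(PSI+np.pi/2); j=bot.ik(st,qd);print(j, bot.ik(st,down(PSI-np.pi/2)), bot.read_state()["clock"])
E
```

```text
[559.9  61.5  10. ] [-88.  203.7]
[554.7 -87.7  10. ] [-115.2   56.9]
[405.7 -84.1  10. ] [-262.    82.5]
[409.4  66.9  10. ] [-236.1  231.3]
[482.4259061  -10.84610139  10.        ] [-175.31891743  143.57605431]
((482.82794189453125, -10.410018920898438), (151.04090881347656, 150.64739990234375), 88.60042572021484)
[np.float64(369.67215678525093), np.float64(-27.656574764567495), 60]
[-1.73566512e-01  2.08060765e-01  2.16606801e+00 -4.44089210e-16
  7.67463877e-01 -1.89236284e+00] [-1.73566512e-01  2.08060765e-01  2.16606801e+00 -4.44089210e-16
  7.67463877e-01  1.24922982e+00] 10.475
```

Run:
```python
from h import *
from rig import bot
q=down(PSI-np.pi/2)
a,b=-289,143
bot.move_to(s2w(a,b,200),q)
bot.servo_line(s2w(a,b,45),speed=150)
hit=bot.servo_line(s2w(a,b,6),speed=20,until_force=5)
s=bot.read_state();print(hit,s["ee_pos"],s["ft_force"],s["grip_width"])
z=s["ee_pos"][2]+4
bot.servo_line(s2w(a,b,z),speed=40)
snap(bot,4);print(bot.read_state()["ft_force"],bot.read_state()["clock"])
```

```text
False [370.10799625 -28.18684917   6.06162251] [-0.92621007  0.59450292 -0.07079391] 85.06944186749058
[-0.56767379  0.4526975   0.1601169 ] 15.25
```

View pics/scene_4.png

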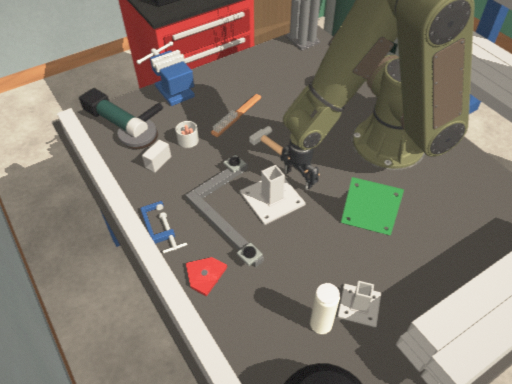

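There was no table contact with the TCP at z=6, so with the jaws open the fingertips reach about 6 mm past the TCP. At TCP z=10 they're about 4 mm up, which is right for the plate edge. Next I push towards the long bar.

Run:
```python
from h import *
from rig import bot
b=143
for a in (-265,-240,-215,-190,-172):
    bot.servo_line(s2w(a,b,10),speed=60)
    s=bot.read_state();f=s["ft_force"];print(a,f.round(1),(f[:2]@XS).round(1),s["clock"])
hit=bot.servo_line(s2w(-155,b,10),speed=20,until_force=10)
s=bot.read_state();print(hit,w2s(s["ee_pos"]),s["ft_force"].round(1))
bot.servo_line(s2w(w2s(s["ee_pos"])[0]-15,b,10),speed=80)
bot.servo_line(s2w(-215,b,200),speed=250)
bot.move_to(s2w(-190,250,200),down(PSI))
snap(bot,5)
c=pickle.load(open("top_5.pkl","rb"));print(bot.read_state()["clock"])
cv2.imwrite("pics/topcrop5.png",cv2.resize(c["image"][140:290,180:380],None,fx=4,fy=4,interpolation=cv2.INTER_CUBIC))
```

```text
-265 [-0.4  0.5 -0.3] -0.3 15.8
-240 [-0.7  0.2 -0.6] -0.7 16.3667
-215 [-1.   0.6 -0.4] -0.9 16.9333
-190 [ 0.5 -0.1 -0.6] 0.5 17.5
-172 [ 0.3  0.2 -0.3] 0.4 17.95
True [-171.10744672  143.09898464] [-0.3  0.6 -0.3]
20.8333
```

View pics/topcrop5.png

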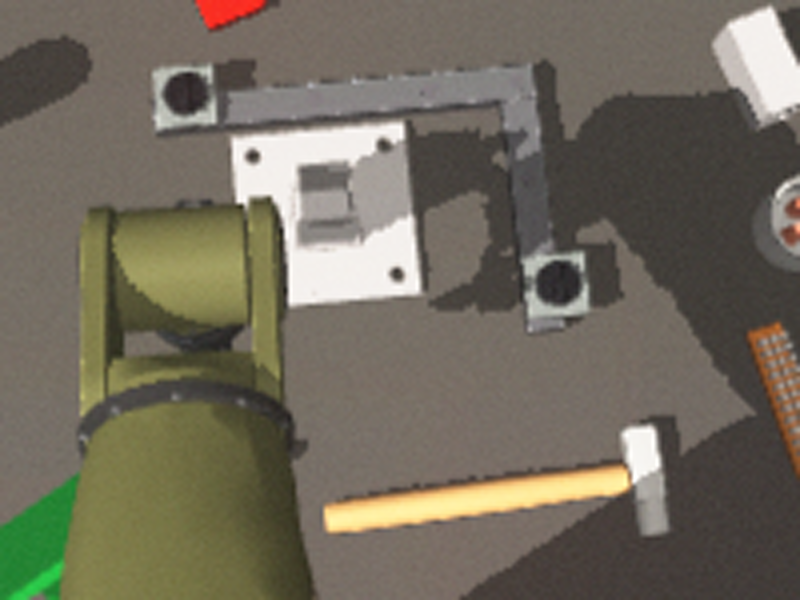

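The plate is square to the long bar and within a few mm of it; its corners are near crop (232,137) and (408,122). Now the push towards the short bar.

Run:
```python
from h import *
from rig import bot
c=pickle.load(open("top_5.pkl","rb"))
def q(cu,cv,z): return pix(c,180+(cu+.5)/4-.5,140+(cv+.5)/4-.5,z=z)
for p in [(232,137),(408,122),(421,295)]: print(w2s(q(*p,10)).round(1))
b0=w2s(q(232,137,10))[1]; a=-82
qd=down(PSI)
bot.move_to(s2w(a,b0+30,170),qd)
bot.servo_line(s2w(a,b0+30,10),speed=150)
s=bot.read_state();print(w2s(s["ee_pos"]),s["ft_force"].round(1),s["clock"])
for b in np.linspace(b0+12,175,4):
    bot.servo_line(s2w(a,b,10),speed=50)
    s=bot.read_state();f=s["ft_force"];print(b.round(),f.round(1),(f[:2]@YS).round(1),s["clock"])
```

```text
[ -8.5 232.6]
[-8.9 79.6]
[-160.3   83.8]
[-81.49699288 262.57424139] [-0.9 -0.7 -0.3] 22.575
245.0 [-0.1 -0.3 -0.2] -0.3 23.0833
221.0 [0.3 0.1 0.1] 0.0 23.7
198.0 [-0.5  0.   0.5] 0.1 24.3167
175.0 [-0.4 -0.  -0.5] 0.0 24.9333
```

Run:
```python
from h import *
from rig import bot
a=-82
hit=bot.servo_line(s2w(a,150,10),speed=15,until_force=14)
s=bot.read_state();f=s["ft_force"];print(hit,w2s(s["ee_pos"]),f.round(1),s["clock"])
snap(bot,6)
c=pickle.load(open("top_6.pkl","rb"))
cv2.imwrite("pics/topcrop6.png",cv2.resize(c["image"][140:240,220:340],None,fx=6,fy=6,interpolation=cv2.INTER_CUBIC))
b=w2s(s["ee_pos"])[1]
bot.servo_line(s2w(a,b+20,10),speed=80)
bot.servo_line(s2w(a-20,b+50,170),speed=250)
# x push
q=down(PSI-np.pi/2)
bot.move_to(s2w(-215,75,170),q)
bot.servo_line(s2w(-195,75,10),speed=150)
hit=bot.servo_line(s2w(-150,75,10),speed=20,until_force=14)
s=bot.read_state();f=s["ft_force"];print(hit,w2s(s["ee_pos"]),f.round(1),s["clock"])
```

```text
True [-82.12901808 156.15275722] [-0.3  4.5  1.6] 26.1583
True [-168.33587304   75.253562  ] [-0.6  0.7 -0. ] 31.2083
```

View pics/topcrop6.png

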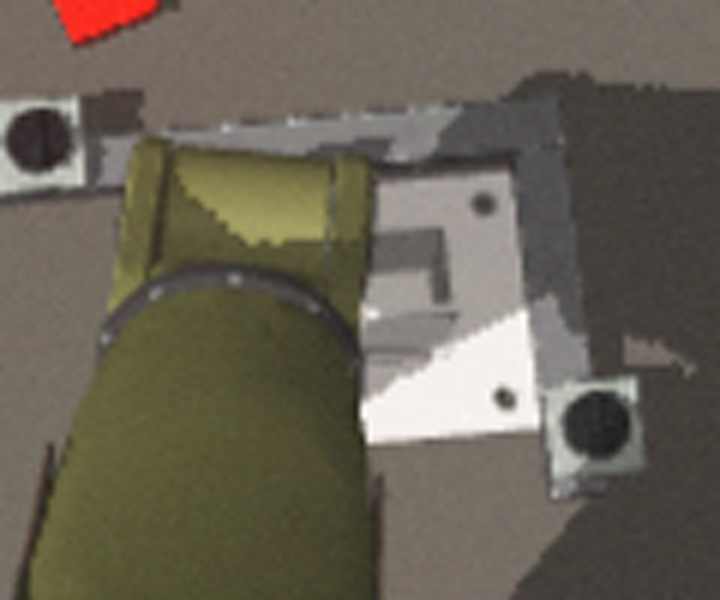

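The plate has reached the short bar. The x push stopped early, probably on the first-contact spike, so I'll carry on with a higher threshold.

Run:
```python
from h import *
from rig import bot
for i in range(3):
    hit=bot.servo_line(s2w(-148,75,10),speed=12,until_force=22)
    s=bot.read_state();f=s["ft_force"];print(hit,w2s(s["ee_pos"]),f.round(1),s["clock"])
    if hit and i==0: break
bot.servo_line(s2w(w2s(s["ee_pos"])[0]-20,75,10),speed=80)
bot.servo_line(s2w(-230,75,200),speed=250)
bot.move_to(s2w(-230,250,200),down(PSI))
snap(bot,7)
c=pickle.load(open("top_7.pkl","rb"));print(bot.read_state()["clock"])
cv2.imwrite("pics/topcrop7.png",cv2.resize(c["image"][140:240,220:340],None,fx=6,fy=6,interpolation=cv2.INTER_CUBIC))
c=pickle.load(open("scene_7.pkl","rb"))
cv2.imwrite("pics/scenecrop7.png",cv2.resize(c["image"][140:270,180:310],None,fx=5,fy=4.5,interpolation=cv2.INTER_CUBIC))
```

```text
True [-162.76125018   75.48213345] [-1.  -1.1 -0.7] 32.075
34.5917
```

View pics/topcrop7.png

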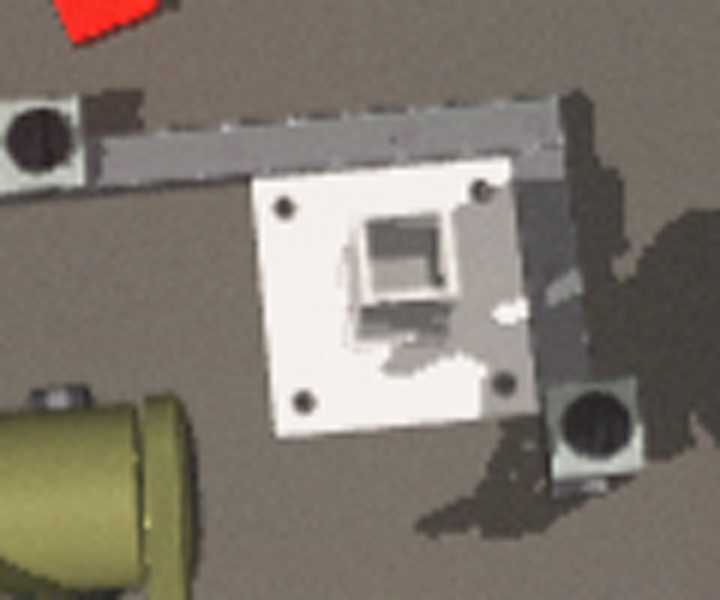

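View pics/scenecrop7.png

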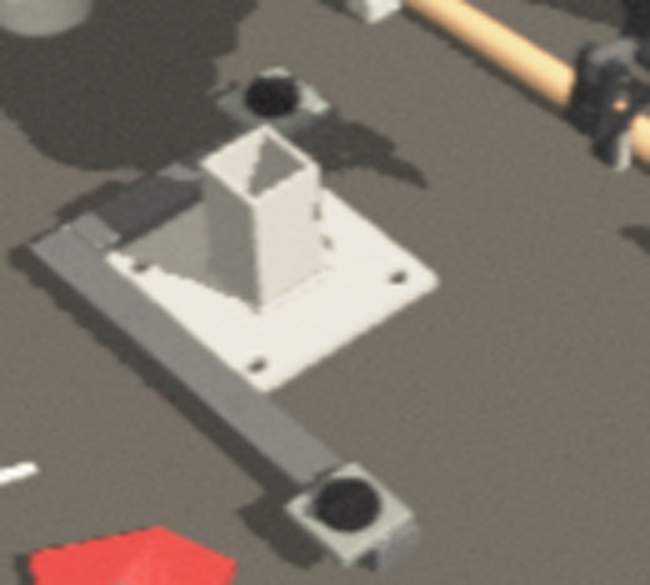

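It looks close to flush on both bars. I'll confirm with slow stepped pushes on both edges: the force should rise steeply once an edge is seated.

```bash
cat > press.py <<'E'
from h import *
from rig import bot
import sys
def press(axis,start,pos,n,lim=20):
    ax=XS if axis=='x' else YS; sg=1 if axis=='x' else -1
    for i in range(n):
        t=start+sg*i
        bot.servo_line(s2w(*( (t,pos) if axis=='x' else (pos,t)),10),speed=10,until_force=30)
        s=bot.read_state();f=-sg*(s["ft_force"][:2]@ax);print(axis,t.__round__(1),w2s(s["ee_pos"]).round(1),f.round(1))
        if f>lim: break
    return t
E
python3 - <<'E'
from press import *
a=-82
bot.move_to(s2w(a,200,170),down(PSI))
bot.servo_line(s2w(a,175,10),speed=150)
bot.servo_line(s2w(a,159,10),speed=40)
t=press('y',158,a,8)
bot.servo_line(s2w(a,t+20,10),speed=80)
bot.servo_line(s2w(a-20,t+50,170),speed=250)
bot.move_to(s2w(-215,75,170),down(PSI-np.pi/2))
bot.servo_line(s2w(-185,75,10),speed=150)
bot.servo_line(s2w(-166,75,10),speed=40)
t=press('x',-164,75,8)
snap(bot,8);print(bot.read_state()["clock"])
E
```

```text
y 158 [-82.  158.1] 0.7
y 157 [-82. 157.] 0.6
y 156 [-82.  156.2] 3.5
y 155 [-82.1 156. ] 9.8
y 154 [-82.1 155.8] 17.6
y 153 [-82.2 155.7] 25.1
x -164 [-164.   75.] -0.7
x -163 [-163.   75.] 0.5
x -162 [-162.6   75.1] 5.7
x -161 [-162.4   75.1] 11.4
x -160 [-162.3   75.1] 20.1
44.2333
```

Both presses met a hard stop, at about 8 N/mm with no creep. I'll back off and take a close wrist-camera look at the two seams.

Run:
```python
from h import *
from rig import bot
bot.servo_line(s2w(-185,75,10),speed=80)
bot.servo_line(s2w(-215,75,200),speed=250)
s=bot.read_state()
c=bot.read_camera("wrist");cv2.imwrite("pics/w9.png",c["image"]);print(c["mount"].round(2),c["fovy"])
bot.move_to([380,260,300],down(PSI))
snap(bot,9);print(bot.read_state()["clock"])
c=pickle.load(open("top_9.pkl","rb"))
cv2.imwrite("pics/topcrop9.png",cv2.resize(c["image"][150:220,250:330],None,fx=9,fy=8.5,interpolation=cv2.INTER_CUBIC))
```

```text
[[ 1.0000e+00 -0.0000e+00  0.0000e+00 -4.0000e-02]
 [-0.0000e+00 -2.6000e-01  9.7000e-01 -1.2298e+02]
 [-0.0000e+00 -9.7000e-01 -2.6000e-01  6.4910e+01]
 [ 0.0000e+00  0.0000e+00  0.0000e+00  1.0000e+00]] 65.70646984690485
47.125
```

View pics/w9.png

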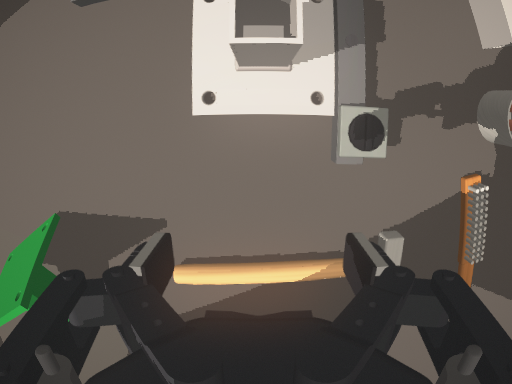

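View pics/topcrop9.png

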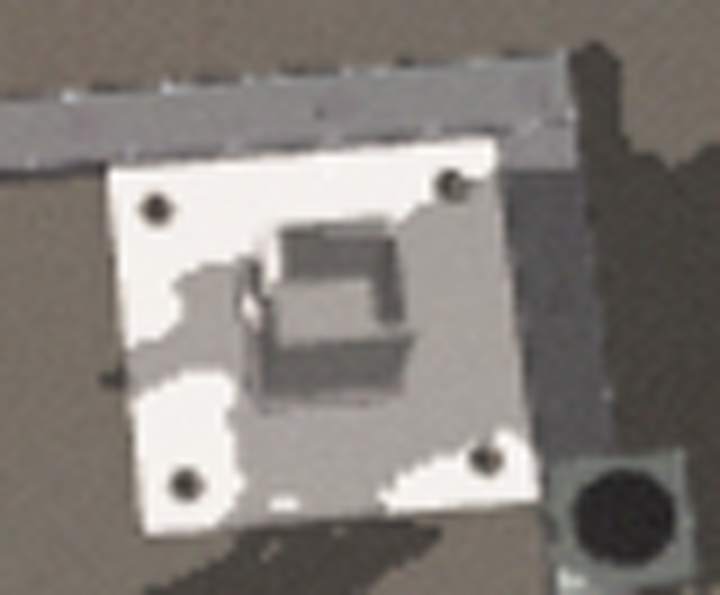

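View pics/top_9.png

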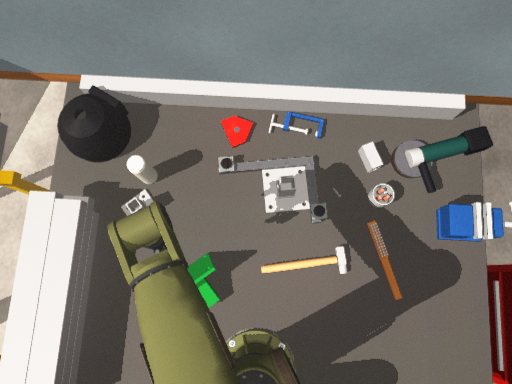

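The seams look closed. In the top crop the plate's upper edge, (108,165) to (497,140), and right edge, (497,140) to (540,500), lie along the bars with no dark gap. The bystanders look unmoved, so I'm handing in.

Run:
```python
from rig import bot
print(bot.finish_job(), bot.read_state()["clock"])
```

```text
the job is handed in; nothing more can be done
the job is handed in; nothing more can be done
```

The post foot is standing on its base plate in the inside corner of the square, with two plate edges against the bars. I handed the job in at about 47 s on the robot's clock, with the arm clear of everything.

- **How it was done:** I tipped the foot with the open fingers either side of the tube, pushing the plate's high edge. I then slid it low on the plate edge, first to the long bar and then to the short bar. It was never gripped or lifted.
- **Contact check:** The last slow presses met a hard stop on both bars, with the force reaching 20 to 25 N over a few mm of command and almost no movement of the tool.
- **Visual check:** The final top picture shows no visible gap along either bar, and the wrist picture shows none along the short bar. The hammer, magnet, clamp, spray can, tin, offcut, brush and green look-alike look unmoved. The small foot was partly hidden by the arm, but I never worked near it.
- **Disagreements:**
  - The two presses stopped about 1.5 mm short of, and 5 mm past, where my measured corner put them. I put this down to camera calibration and pixel-reading error.
  - One earlier push stopped early, probably on a contact spike, so I repeated it.

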